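# Set up the bench mixer for a run

## Robot

A 6-joint arm with a two-finger parallel gripper is mounted at the origin on the work surface. World frame = base frame: x ahead of the robot, y to its left, z up, the work surface at z = 0. Lengths are in mm, angles in rad, forces in N, time in s.
With the tool pointing down it reaches from about 400 to 925 mm from the base axis. Payload 12.5 kg.
Tool frame: the origin (TCP) lies between the finger pads; the fingertips stand env.tip_extent ahead of it and the grasp point (between the pads) lies 11 mm behind it (env.tip_extent is the distance from the TCP to the fingertips, in mm); z points along the fingers, y is the line along which they close (so a half turn about z gives the same grasp; the last joint's range is limited). The gripper opens to 95 mm and grips with 3 to 60 N. Pads are 20 mm wide; open, the fingers measure 119 mm over their backs; the gripper's body (75 mm by 180 mm) begins 59 mm behind the grasp point.
Start: joints at [1.158, 0.491, 1.559, -0, 1.092, -0.106], TCP at [188.74, 595.842, 184.361] pointing down, gripper open.
Joint ranges: [-3.1, 3.1], [-0.84, 2.19], [0.05, 2.79], [-1.13, 4.28], [0.06, 2.93], [-2.69, 2.69]. Speed limits (rad/s): [2.22, 2.22, 2.79, 3.14, 3.14, 3.14].

## Interface

Orientations are given as [roll, pitch, yaw] about the fixed x, y, z axes, in that order (R = Rz(yaw) Ry(pitch) Rx(roll)).
In Python, from cell import env gives the robot as it stands.
- The arm moves only by the tool carry_out, never from a script. Its argument "motion" is a list of rows, each a list of 5 numbers: the shift along the tool's x, y, z in mm, then the turn about the tool's z in degrees, then the closure, from 0 (fully open) to 1 (shut). A call has 1 to 12 rows; each row shifts and turns the commanded pose from where the row before left it, along the tool's axes as they then stand; what a row does not reach is not made up. A row lasts 1/10 s, in which the tool goes at most 50 mm and 8.59 degrees, less where a joint would pass 70% of its speed; a pose out of reach is approached as far as the arm can. A call with a gripper value outside its range is refused whole. The fingers move at their own pace and stop on an object; the grip force is fixed at half the most. Time passes only in rows, so rows that do not move let the fingers close. It gives the time, the measured TCP pose, the force, the opening and the grip force at its end, in the units of the state.
- env.state(): the state, without advancing time (a new reading comes with each control period).
- env.read_camera(name): name is "scene" or "side" or "wrist"; returns a dict with "color" (480x640x3 uint8, red, green, blue), "K" (3x3 intrinsics, pixels), "dist" ([k1, k2, p1, p2, k3] as OpenCV has them; the pictures are not rectified), "R" (3x3) and "t" (3): a world point X has camera coordinates R X + t; the wrist camera has in their place "hand_eye" (4x4, takes a point from camera to tool coordinates, whose origin is the TCP and whose axes are the flange's). Camera axes: x right, y down, z forward; pixel columns grow to the right and rows downward; lengths in mm; the calibration is good to about 2 mm. A picture is of the moment at which its call begins: read the wrist's pose just before it. There is no depth.
- env.job_done(): hands the job in; it is judged then, once.
The state is a dict: "t": time; "joints": joint angles; "qvel": joint speeds; "tau": joint torques, N m; "eef_pos": TCP position; "tcp_rot": TCP orientation; "ft_force": force on the tool from outside, world axes, zero at the start; "moment": the same for the moment, N m; "opening": opening from 0.0 (shut) to 1.0 (fully open); "grip_force": force on a finger pad.
Only numpy, scipy, OpenCV 4.12 (cv2) and the standard library are available. Lean on these libraries where they do the work, as an engineer would, in place of code of your own. Each camera call takes 0.05 s, during which the arm holds its last target. There are 200 camera calls.

## Task

Set up the mixer: first fit the empty jar carrier fully home on the mixer's square drive shaft, then stand every sample jar upright in a cup of the carrier, one jar to a cup. When all the jars are in, start the mixer by pressing its three keys fully down and letting them up again one at a time, left, then middle, then right as seen from the robot; leave the timer, flask and bottle where they are.

Things in the scene. Friction and masses are not known exactly. Their poses are not given: they have to be found in the camera images.
- mixer: Fixed white bench mixer, 297 mm deep, 200 wide. Origin on the bench under the drive shaft's axis; z up, x from the low key panel to the back, y to the left as seen from the robot. The black deck round the shaft is at height 60 mm and reaches 95 mm in front of the shaft; the lower key panel in front of it is at 38 mm.
- seat (a point): Centre of the flat steel collar (60 mm diameter) round the foot of the mixer's shaft, 70 mm above the bench: the carrier's underside rests here when fully home.
- shaft_top (a point): Centre of the top of the mixer's upright square steel drive shaft, 20 x 20 mm, standing 28 mm above the collar. Its x and y axes are square to the shaft's flats, z up. The shaft turns only stiffly (about 0.5 N m) and may stand at any angle to the mixer.
- carrier: Loose aluminium jar carrier, 0.4 kg, 180 mm across, lying upright. Origin at its underside's centre, z up. Hub 50 x 50 mm, 34 high, with a 22 mm square bore, open below, 30 deep, square to the carrier's x and y (fits the shaft in 4 positions a quarter turn apart). On the hub a black grip bar, 46 mm along x, 20 thick along y, from 34 to 76 mm above the underside. Four cups round the hub.
- mat: Fixed flat grey bench mat, 200 x 200 x 3 mm, on which the jars stand at the start. Origin at the centre of its underside.
- cup1 (a point): Centre of the inner floor of the carrier's +x cup, 60 mm from the carrier's middle and 5 mm above its underside. Open round cup, 60 mm outside and 55 mm inside diameter, rim 24 mm above the carrier's underside.
- cup2 (a point): Centre of the inner floor of the carrier's +y cup, 60 mm from the carrier's middle and 5 mm above its underside. Open round cup, 60 mm outside and 55 mm inside diameter, rim 24 mm above the carrier's underside.
- cup3 (a point): Centre of the inner floor of the carrier's -x cup, 60 mm from the carrier's middle and 5 mm above its underside. Open round cup, 60 mm outside and 55 mm inside diameter, rim 24 mm above the carrier's underside.
- cup4 (a point): Centre of the inner floor of the carrier's -y cup, 60 mm from the carrier's middle and 5 mm above its underside. Open round cup, 60 mm outside and 55 mm inside diameter, rim 24 mm above the carrier's underside.
- jar1: White closed sample jar with a grey lid, a plain cylinder 50 mm in diameter and 66 mm high, about 0.1 kg, standing on the mat; may be absent. Origin at the centre of its underside, z up.
- jar2: White closed sample jar with a grey lid, a plain cylinder 50 mm in diameter and 66 mm high, about 0.1 kg, standing on the mat; may be absent. Origin at the centre of its underside, z up.
- jar3: White closed sample jar with a grey lid, a plain cylinder 50 mm in diameter and 66 mm high, about 0.1 kg, standing on the mat; may be absent. Origin at the centre of its underside, z up.
- jar4: White closed sample jar with a grey lid, a plain cylinder 50 mm in diameter and 66 mm high, about 0.1 kg, standing on the mat; may be absent. Origin at the centre of its underside, z up.
- key_left_top (a point): Centre of the top of the left key (28 mm diameter, white) on the mixer's front panel, as seen from the robot; three keys in a row 48 mm apart, 158 mm in front of the shaft. Pressed straight down.
- key_left (a joint): Travel of the left key in m: 0 up, 0.006 fully down; a spring brings it back; fully down takes about 4.5 N.
- key_middle_top (a point): Centre of the top of the middle key (28 mm diameter, white) on the mixer's front panel, as seen from the robot; three keys in a row 48 mm apart, 158 mm in front of the shaft. Pressed straight down.
- key_middle (a joint): Travel of the middle key in m: 0 up, 0.006 fully down; a spring brings it back; fully down takes about 4.5 N.
- key_right_top (a point): Centre of the top of the right key (28 mm diameter, white) on the mixer's front panel, as seen from the robot; three keys in a row 48 mm apart, 158 mm in front of the shaft. Pressed straight down.
- key_right (a joint): Travel of the right key in m: 0 up, 0.006 fully down; a spring brings it back; fully down takes about 4.5 N.
- timer: Bystander: white round timer, 64 mm diameter, 26 mm high. Origin under its centre.
- flask: Bystander: flat clear culture flask with green cap, 85 x 75 x 32 mm plus neck, lying on the bench. Origin under its centre.
- bottle: Bystander: glass reagent bottle, 72 mm diameter, 160 mm high. Origin under its centre.
Things that resemble listed ones, but are neither listed nor needed, are in the scene too. Leave any turquoise or yellow look-alike of the jar2 alone. Leave any purple look-alike of the jar3 alone.

How it is judged (in metres and radians):
On the way, in this order (a step that is already met when the one before it is completed fails the run):
1. the carrier is fully home on the square shaft (distance between carrier and seat below 0.005 m and angle between carrier's own z axis and vertical below 0.08 rad and (angle between the x axis of carrier and the x axis of shaft_top, either way round below 0.15 rad or angle between the x axis of carrier and the y axis of shaft_top, either way round below 0.15 rad)), for 0.3 s.
2. every jar stands in a cup of the carrier on the shaft (all of step 1 and (distance between jar1 and cup1 below 0.007 m or distance between jar1 and cup2 below 0.007 m or distance between jar1 and cup3 below 0.007 m or distance between jar1 and cup4 below 0.007 m) and angle between each of jar1, jar2, jar3, jar4's own z axis and vertical below 0.12 rad and linear speed of each of jar1, jar2, jar3, jar4 below 0.03 m/s and (distance between jar2 and cup1 below 0.007 m or distance between jar2 and cup2 below 0.007 m or distance between jar2 and cup3 below 0.007 m or distance between jar2 and cup4 below 0.007 m) and (distance between jar3 and cup1 below 0.007 m or distance between jar3 and cup2 below 0.007 m or distance between jar3 and cup3 below 0.007 m or distance between jar3 and cup4 below 0.007 m) and (distance between jar4 and cup1 below 0.007 m or distance between jar4 and cup2 below 0.007 m or distance between jar4 and cup3 below 0.007 m or distance between jar4 and cup4 below 0.007 m)), for 0.3 s.
3. the left key is pressed fully down, alone (all of step 2 and value of joint key_left above 0.0045 m and value of joint each of key_middle, key_right below 0.002 m), for 0.05 s.
4. the middle key is pressed fully down, alone (all of step 2 and value of joint key_middle above 0.0045 m and value of joint each of key_left, key_right below 0.002 m), for 0.05 s.
5. the right key is pressed fully down, alone (all of step 2 and value of joint key_right above 0.0045 m and value of joint each of key_left, key_middle below 0.002 m), for 0.05 s.
At the end, for the whole second after the job is handed in: The carrier is home on the shaft (its underside within 5 mm of the collar's centre, level, bore square to the shaft), every jar present stands upright at rest on the floor of a cup (within 7 mm of its centre), and all keys are up (all of step 2 and value of joint each of key_left, key_middle, key_right below 0.002 m and linear speed of carrier below 0.03 m/s); the robot touches nothing.
It fails at once if two keys are down together (value of joint each of key_left, key_middle above 0.003 m or value of joint each of key_middle, key_right above 0.003 m or value of joint each of key_left, key_right above 0.003 m).
It fails at once if a bystander (timer, flask, bottle) is moved by more than 4 cm (distance of any of timer, flask, bottle from where it was at the start of the episode above 0.04 m).
Of jar1, jar2, jar3, jar4 only 2 to 4 are there at a start; the rules pass over those that are not, and their reading is None.
At some moment in a run one of carrier, jar1, jar2, jar3, jar4 may be knocked a few centimetres aside while the robot is not near it.
It also fails if it takes over 210 s, if anything falls off the work surface, if the arm or the gripper's body presses on something with over 40 N, if the wrist force passes 120 N, or if a joint passes its speed limit or range.

## Working session

There is one attempt and no reset: what is moved stays moved. The work goes in short steps, Python scripts to look and compute and a tool call to move; the robot and the scene stay as the last step left them, time stands still between calls to the robot, and variables do not carry over. Pictures are saved under pics/ and viewed, at most 14 in all, crops included, and the job is handed in when it is done.

Besides the shell and the picture viewer there is one more tool, called after ">>>" by a JSON object that holds its "api" and its "payload". carry_out: Moves the arm, as the interface text tells. Its arguments: {"type":"object","properties":{"motion":{"type":"array"}},"required":["motion"]}

```bash
ls; mkdir -p pics
cat > h.py <<'E'
from cell import env
import numpy as np, cv2
def snap(n,f):
    s=env.state(); c=env.read_camera(n); cv2.imwrite('pics/'+f,c['color'][:,:,::-1]); np.save('pics/'+f+'.npy',np.array([s,c],dtype=object),allow_pickle=True); return s,c
def load(f): return np.load('pics/'+f+'.npy',allow_pickle=True)
E
python3 - <<'E'
from h import *
for n in('scene','side'):
    s,c=snap(n,n+'1.png'); print(c['K'],c['dist'],c['R'],c['t'])
print(s,env.tip_extent)
E
```

```text
pics
[[486.14841989   0.         315.94655797]
 [  0.         486.14841989 247.8100387 ]
 [  0.           0.           1.        ]] [-0.12157052  0.          0.          0.          0.        ] [[ 0.8773499   0.47984434 -0.00256251]
 [ 0.27106338 -0.50000613 -0.82250746]
 [-0.39595682  0.72093223 -0.56874856]] [-471.46471413 -107.63034996 1508.45820515]
[[440.49507015   0.         316.44598889]
 [  0.         440.49507015 246.9017127 ]
 [  0.           0.           1.        ]] [-0.00504156  0.          0.          0.          0.        ] [[ 0.9562665  -0.29182904  0.01975356]
 [-0.134543   -0.49882589 -0.8561956 ]
 [ 0.25971633  0.81609347 -0.51627404]] [-552.72411364  151.44407542 1056.66293639]
{'t': 0.05, 'joints': array([ 1.15838593e+00,  4.91510979e-01,  1.55947289e+00,  3.86179147e-05,
        1.09169134e+00, -1.05607723e-01]), 'qvel': array([ 0.00082654, -0.00046146, -0.00132556, -0.00052037,  0.00094316,
        0.00035555]), 'tau': array([ 2.18460511e-03, -6.14231443e+01, -2.58909577e+01,  6.95298705e-02,
        4.70513385e-02,  1.00798295e-05]), 'eef_pos': array([188.61545089, 595.56036073, 183.78387663]), 'tcp_rot': array([-3.14051974e+00, -1.48173338e-04,  2.83477208e+00]), 'ft_force': array([ 0.27567849, -0.36904715,  0.09292833]), 'moment': array([ 0.02768618, -0.04234287,  0.01196532]), 'grip_force': 0.0, 'opening': 1.0017414381921026} 8.0
```

View pics/scene1.png

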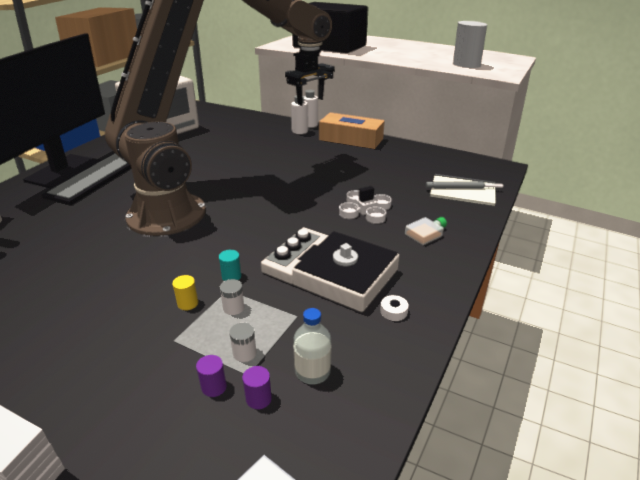

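View pics/side1.png

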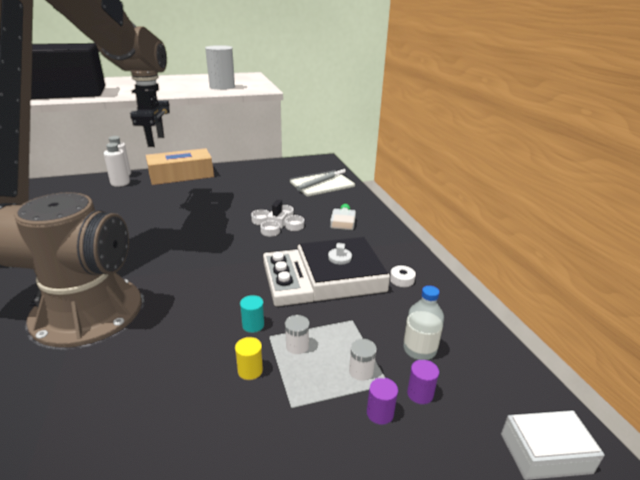

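Scene view: two grey-lidded white jars stand on the mat at (232,298) and (243,342). Shaft (345,252), keys (283,253), (293,243), (304,235), carrier (366,205). Candidates for a jar: turquoise (230,267), yellow (186,292), purple (211,376), (257,388), white bottles far back (300,117). By the description I choose the two white ones on the mat. The side view shows the same things: jars at (297,334) and (362,360), carrier at (277,220).

```bash
cat >> h.py <<'E'
def ray(c,px):
    u=cv2.undistortPoints(np.array([[px]],float),c['K'],c['dist'])[0,0]
    if 'R' in c and c.get('R') is not None: R=c['R'];o=-R.T@c['t']
    return o,R.T@np.array([u[0],u[1],1])
def plane(c,px,z):
    o,d=ray(c,px); return (o+d*(z-o[2])/d[2]).round(1)
def tri(c1,p1,c2,p2):
    A=[];b=[]
    for c,p in((c1,p1),(c2,p2)):
        o,d=ray(c,p);d=d/np.linalg.norm(d);P=np.eye(3)-np.outer(d,d);A.append(P);b.append(P@o)
    return np.linalg.lstsq(np.vstack(A),np.hstack(b),rcond=None)[0].round(1)
def proj(c,X):
    return cv2.projectPoints(np.array(X,float).reshape(-1,3),cv2.Rodrigues(c['R'])[0],c['t'].reshape(3),c['K'],c['dist'])[0].reshape(-1,2).round(1)
E
python3 - <<'E'
from h import *
_,a=load('scene1.png');_,b=load('side1.png')
for n,p,q,z in [('shaft',(346,246),(340,247),98),('jarA',(231,287),(296,323),69),('jarB',(242,331),(363,348),69),('keyL',(283,251),(279,257),45),('keyM',(293,242),(281,266),45),('keyR',(304,234),(284,276),45),('barTop',(366,189),(277,205),76),('timer',(394,303),(403,273),26),('flask',(424,228),(343,215),32),('bottle',(312,316),(430,293),160),('turq',(230,256),(252,301),66),('matc',(238,330),(324,360),3)]:
    print(n,tri(a,p,b,q),plane(a,p,z),plane(b,q,z))
def up(c,x,y,w,h,s,f):cv2.imwrite('pics/'+f,cv2.resize(c['color'][y:y+h,x:x+w,::-1],None,fx=s,fy=s,interpolation=2))
i=[cv2.resize(k['color'][y:y+50,x:x+70,::-1],(700,500)) for k,x,y in((a,330,182),(b,242,197))]
j=[cv2.resize(k['color'][y:y+100,x:x+140,::-1],(400,285)) for k,x,y in((a,180,260),(b,260,290))]
cv2.imwrite('pics/c1.png',np.vstack([np.hstack([cv2.resize(k,(400,285)) for k in i]),np.hstack(j)]))
E
```

```text
shaft [633.1 -22.3  93.3] [634.2 -23.8  98. ] [629.2 -34.8  98. ]
jarA [ 454.1 -253.2   63.9] [ 458.6 -258.5   69. ] [ 452.7 -258.3   69. ]
jarB [ 562.5 -361.4   66.1] [ 563.9 -362.3   69. ] [ 561.  -365.7   69. ]
keyL [471.7 -49.4  74.7] [468.5 -51.9  45. ] [483.6  41.1  45. ]
keyM [476.4 -14.3  53. ] [469.8  -3.6  45. ] [478.9  -3.2  45. ]
keyR [485.5  14.1  33.2] [476.2  44.2  45. ] [475.9 -49.8  45. ]
barTop [539.2 315.2  69.9] [541.1 311.1  76. ] [535.6 295.2  76. ]
timer [790.9 -89.5  26.3] [789.9 -85.2  26. ] [789.9 -93.3  26. ]
flask [748.3 259.6  28.8] [750.3 251.6  32. ] [746.7 256.9  32. ]
bottle [ 712.3 -334.7  152.4] [ 715.7 -340.3  160. ] [ 705.5 -345.1  160. ]
turq [ 377.4 -154.7   63.8] [ 380.3 -158.5   66. ] [ 377.1 -156.    66. ]
matc [ 502.2 -304.1   -7.3] [ 509.2 -311.9    3. ] [ 498.7 -314.1    3. ]
```

View pics/c1.png

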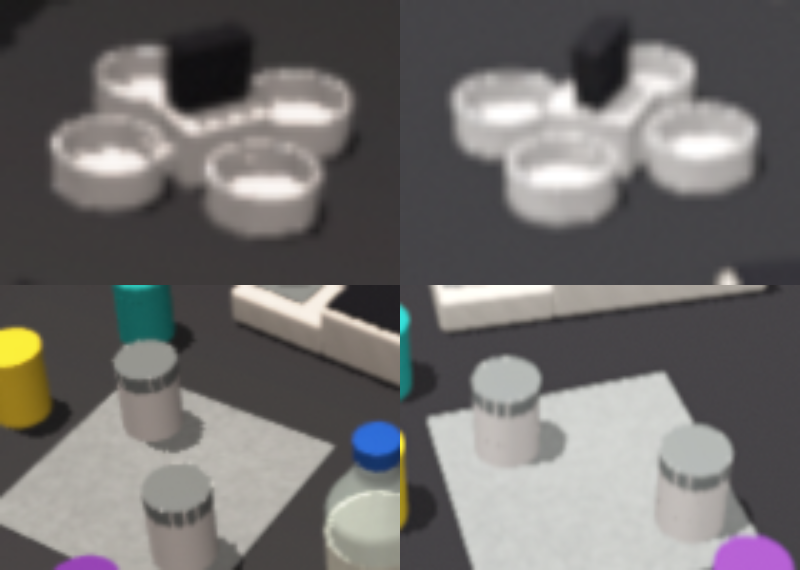

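Crops: top shows the carrier with its black bar and four cups in both views, empty. Bottom shows the two grey-lidded jars on the mat, with turquoise, yellow and purple look-alikes beside it. Jar lids triangulate to z≈66, as they should. Now over the carrier for a wrist look.

```bash
cat >> h.py <<'E'
from scipy.spatial.transform import Rotation as Ro
def plan(x,y,z,yaw=None):
    s=env.state();R=Ro.from_euler('xyz',s['tcp_rot']).as_matrix()
    print('tool shift',(R.T@(np.array([x,y,z])-s['eef_pos'])).round(1),end=' ')
    if yaw is not None:
        d=-np.degrees(yaw-s['tcp_rot'][2]); d=(d+90)%180-90; print('turn',d.round(2),end=' ')
    print('at',s['eef_pos'].round(1),s['tcp_rot'].round(4),'j6',s['joints'][5].round(2),'t',round(s['t'],1),'F',s['ft_force'].round(1),'open',round(s['opening']*95,1))
def wcam(s,c):
    H=c['hand_eye'];R=Ro.from_euler('xyz',s['tcp_rot']).as_matrix()
    Rc=R@H[:3,:3];o=R@H[:3,3]+s['eef_pos']
    return dict(K=c['K'],dist=c['dist'],R=Rc.T,t=-Rc.T@o)
E
python3 - <<'E'
from h import *
plan(538,305,300)
s,c=snap('wrist','w0.png');print(c['hand_eye'].round(3),c['K'])
E
```

```text
tool shift [-420.8 -171.6 -116. ] at [188.7 595.6 183.8] [-3.1407e+00 -1.0000e-04  2.8348e+00] j6 -0.11 t 0.1 F [-0.7  0.5  0.1] open 94.8
[[ 1.00000e-03 -9.59000e-01 -2.83000e-01  8.11160e+01]
 [ 1.00000e+00  1.00000e-03  1.00000e-03 -7.60000e-01]
 [-0.00000e+00 -2.83000e-01  9.59000e-01 -1.99479e+02]
 [ 0.00000e+00  0.00000e+00  0.00000e+00  1.00000e+00]] [[390.36071011   0.         317.43350798]
 [  0.         390.36071011 236.22459305]
 [  0.           0.           1.        ]]
```

>>> {"api": "carry_out", "payload": {"motion": [[-30,-10,-20,0,0],[-40,-16,-20,0,0],[-40,-16,-20,0,0],[-40,-16,-20,0,0],[-40,-16,-20,0,0],[-40,-16,-16,0,0],[-40,-16,0,0,0],[-40,-16,0,0,0],[-40,-16,0,0,0],[-40,-16,0,0,0],[-31,-18,0,0,0],[0,0,0,0,0]]}}

```text
t: 1.35
eef_pos: [540.5, 301.7, 299.5]
tcp_rot: [-3.141, -0.0, 2.831]
ft_force: [-1.9, 0.1, -0.6]
opening: 0.999
grip_force: 0.0
```

Run:
```python
from h import *
plan(538,305,300)
s,c=snap('wrist','w1.png')
```

```text
tool shift [ 3.4  2.4 -0.5] at [540.5 301.7 299.5] [-3.1406e+00 -3.0000e-04  2.8309e+00] j6 -0.86 t 1.4 F [-1.9  0.1 -0.6] open 94.9
```

View pics/w1.png

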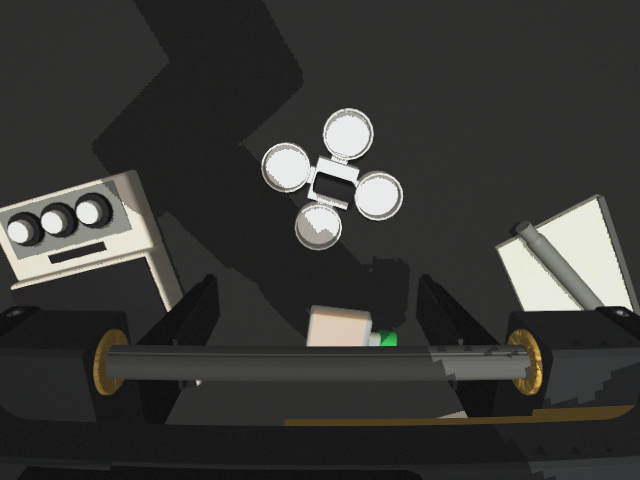

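Wrist view: carrier cups at about (348,133), (286,167), (379,195), (318,226); the bar runs along the (286,167)-(379,195) line, keys at left, flask below at (340,325).

```bash
cat >> h.py <<'E'
def fitcarrier(f,x0,y0,yaw0,z0=0,r=4):
    """fit (x,y,yaw) of the carrier: projected cup rim circles on strong edges"""
    from scipy.optimize import minimize
    s,c=load(f)
    cc=wcam(s,c) if 'hand_eye' in c and c['hand_eye'] is not None else c
    g=cv2.GaussianBlur(cv2.cvtColor(c['color'],cv2.COLOR_RGB2GRAY),(0,0),1).astype(np.float32)
    m=cv2.GaussianBlur(np.hypot(cv2.Sobel(g,5,1,0),cv2.Sobel(g,5,0,1)),(0,0),1.5)
    a=np.linspace(0,2*np.pi,90)
    def cost(p):
        P=[]
        for k in range(4):
            t=p[2]+k*np.pi/2
            P.append(np.c_[p[0]+60*np.cos(t)+30*np.cos(a),p[1]+60*np.sin(t)+30*np.sin(a),0*a+z0+24])
        uv=proj(cc,np.vstack(P)).astype(np.float32)
        return -cv2.remap(m,uv[:,0].copy(),uv[:,1].copy(),1).mean()
    best=None
    for dx in(-8,0,8):
      for dy in(-8,0,8):
        for dt in(-.15,0,.15):
          q=minimize(cost,[x0+dx,y0+dy,yaw0+dt],method='Nelder-Mead',options=dict(initial_simplex=np.array([x0+dx,y0+dy,yaw0+dt])+np.array([[0,0,0],[r,0,0],[0,r,0],[0,0,.08]]),xatol=.01,fatol=.01))
          if best is None or q.fun<best.fun: best=q
    print('carrier',best.x.round(3),best.fun)
    return best.x
E
python3 - <<'E'
from h import *
s,c=load('w1.png');w=wcam(s,c)
P=[plane(w,p,24) for p in((286,167),(379,195),(348,133),(318,226))];print(P)
m=np.mean(P,0);d=P[1]-P[0];print(m,d,np.linalg.norm(d))
y=np.arctan2(d[1],d[0])
fitcarrier('w1.png',m[0],m[1],y)
fitcarrier('scene1.png',m[0],m[1],y);fitcarrier('side1.png',m[0],m[1],y)
print([plane(w,p,45) for p in ((18,230),(54,220),(92,209))])
E
```

```text
[array([501.9, 273.3,  24. ]), array([569.2, 371.4,  24. ]), array([486.5, 356.1,  24. ]), array([584. , 287.7,  24. ])]
[535.4   322.125  24.   ] [67.3 98.1  0. ] 118.96596151841082
carrier [536.518 321.312   0.96 ] -211.09854125976562
carrier [548.777 285.145   1.011] -138.6758270263672
carrier [539.377 295.096   0.721] -139.98902893066406
[array([468.5, -70.1,  45. ]), array([471.9, -18.1,  45. ]), array([474.6,  34.9,  45. ])]
```

Run:
```python
from h import *
s,c=load('w1.png');print(c['dist'])
_,a=load('scene1.png');_,b=load('side1.png')
for n,k in(('scene',a),('side',b)):
    snap(n,n+'2.png')
    print(proj(k,[[536.5,321.3,76],[501.9,273.3,24],[569.2,371.4,24],[486.5,356.1,24],[584,287.7,24]]).tolist())
_,a2=load('scene2.png');_,b2=load('side2.png')
i=[cv2.resize(k['color'][y:y+50,x:x+70,::-1],(400,285)) for k,x,y in((a2,330,182),(b2,242,197))]
cv2.imwrite('pics/c2.png',np.hstack(i))
```

```text
[-0.05772153  0.          0.          0.          0.        ]
[[366.0, 187.3], [348.4, 206.2], [380.9, 197.8], [355.2, 193.8], [374.9, 210.6]]
[[275.5, 201.6], [268.5, 223.9], [282.2, 208.3], [258.9, 213.1], [292.5, 218.8]]
```

View pics/c2.png

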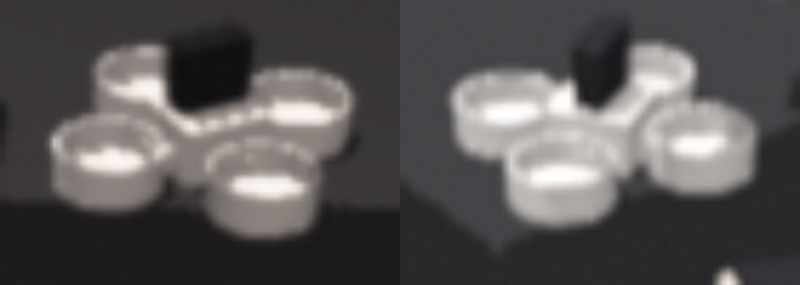

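The carrier has not moved. The wrist camera disagrees with the fixed cameras by several mm, so I'll turn to the grasp yaw and look again, which also calibrates the wrist camera's offset.

>>> {"api": "carry_out", "payload": {"motion": [[0,0,0,8.5,0],[0,0,0,8.5,0],[0,0,0,8.5,0],[0,0,0,8.5,0],[0,0,0,8.5,0],[0,0,0,8.5,0],[0,0,0,8.5,0],[0,0,0,8.5,0],[0,0,0,8.5,0],[0,0,0,8.5,0],[0,0,0,8.5,0],[0,0,0,8.5,0]]}}

```text
t: 2.7
eef_pos: [537.0, 306.1, 300.5]
tcp_rot: [-3.141, -0.0, 1.05]
ft_force: [0.3, -0.3, 0.1]
opening: 0.997
grip_force: 0.0
```

>>> {"api": "carry_out", "payload": {"motion": [[0,0,0,5,0],[0,0,0,0,0],[0,0,0,0,0]]}}

```text
t: 3.0
eef_pos: [537.4, 305.5, 300.5]
tcp_rot: [-3.142, -0.0, 0.971]
ft_force: [0.3, -1.1, 0.3]
opening: 0.998
grip_force: 0.0
```

Run:
```python
from h import *
plan(537,318,300,.96)
s,c=snap('wrist','w2.png')
p1=fitcarrier('w1.png',536.5,321.3,.96);p2=fitcarrier('w2.png',536,315,.96)
s1,_=load('w1.png')
# true = p + Rz(yaw) e
def M(y): return np.array([[np.cos(y),-np.sin(y)],[np.sin(y),np.cos(y)]])
y1,y2=s1['tcp_rot'][2],s['tcp_rot'][2]
e=np.linalg.solve(M(y1)-M(y2),p2[:2]-p1[:2]);print('e',e,'true',p1[:2]+M(y1)@e)
```

```text
tool shift [10.  -7.4  0.5] turn 0.65 at [537.4 305.5 300.5] [-3.1415e+00 -2.0000e-04  9.7140e-01] j6 1.01 t 3.0 F [ 0.3 -1.1  0.3] open 94.8
carrier [536.512 321.265   0.96 ] -211.1005401611328
carrier [536.965 321.284   0.96 ] -240.277099609375
e [-0.27123005  0.08072539] true [536.74521027 321.10527062]
```

Wrist calibration is good to under 0.5 mm: carrier at (536.7, 321.1), yaw 0.960. Going down to grasp the bar at TCP z = 47.

Run:
```python
from h import *
plan(536.7,321.1,47,.96)
```

```text
tool shift [ 12.4  -9.6 253.5] turn 0.62 at [537.6 305.4 300.5] [-3.1416e+00 -2.0000e-04  9.7080e-01] j6 1.01 t 3.0 F [ 0.1 -0.2 -0.2] open 94.9
```

>>> {"api": "carry_out", "payload": {"motion": [[6.2,-4.8,20,0.6,0],[6.2,-4.8,30,0,0],[0,0,40,0,0],[0,0,40,0,0],[0,0,30,0,0],[0,0,10,0,0],[0,0,0,0,0]]}}

```text
t: 3.75
eef_pos: [537.0, 320.4, 129.6]
tcp_rot: [-3.141, 0.002, 0.958]
ft_force: [-0.1, -0.2, -0.1]
opening: 1.0
grip_force: 0.0
```

Run:
```python
from h import *
plan(536.7,321.1,47,.96)
s,c=snap('wrist','w3.png');fitcarrier('w3.png',536.7,321,.96)
```

```text
tool shift [ 0.5 -0.6 82.6] turn -0.11 at [537.  320.4 129.6] [-3.1406e+00  1.5000e-03  9.5800e-01] j6 1.05 t 3.8 F [-0.1 -0.2 -0.1] open 95.0
carrier [537.343 321.203   0.96 ] -220.233154296875
```

Consistent. Descend and close.

>>> {"api": "carry_out", "payload": {"motion": [[0.6,-0.6,20,0,0],[0,0,25,0,0],[0,0,25,0,0],[0,0,12,0,0],[0,0,0,0,0.5],[0,0,0,0,1],[0,0,0,0,1],[0,0,0,0,1],[0,0,0,0,1],[0,0,0,0,1]]}}

```text
t: 4.8
eef_pos: [537.3, 321.3, 48.7]
tcp_rot: [3.141, -0.001, 0.957]
ft_force: [-0.0, -0.4, -0.9]
opening: 0.551
grip_force: 0.0
```

>>> {"api": "carry_out", "payload": {"motion": [[0,0,0,0,1],[0,0,0,0,1],[0,0,0,0,1],[0,0,0,0,1],[0,0,0,0,1],[0,0,0,0,1]]}}

```text
t: 5.4
eef_pos: [537.2, 321.2, 48.3]
tcp_rot: [-3.142, -0.0, 0.957]
ft_force: [-0.0, 0.9, 1.0]
opening: 0.049
grip_force: 0.0
```

Closed to 5 mm without gripping, so the bar was missed. Look.

Run:
```python
from h import *
a=snap('wrist','w4.png')[1];b=snap('side','s4.png')[1];d=snap('scene','q4.png')[1]
cv2.imwrite('pics/c4.png',np.vstack([np.hstack([cv2.resize(k['color'][y:y+h,x:x+w,::-1],(400,300)) for k,x,y,w,h in((b,210,150,120,90),(d,300,130,120,90))]),np.hstack([cv2.resize(a['color'][:,:,::-1],(400,300))]*2)]))
```

```text
(no output)
```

View pics/c4.png

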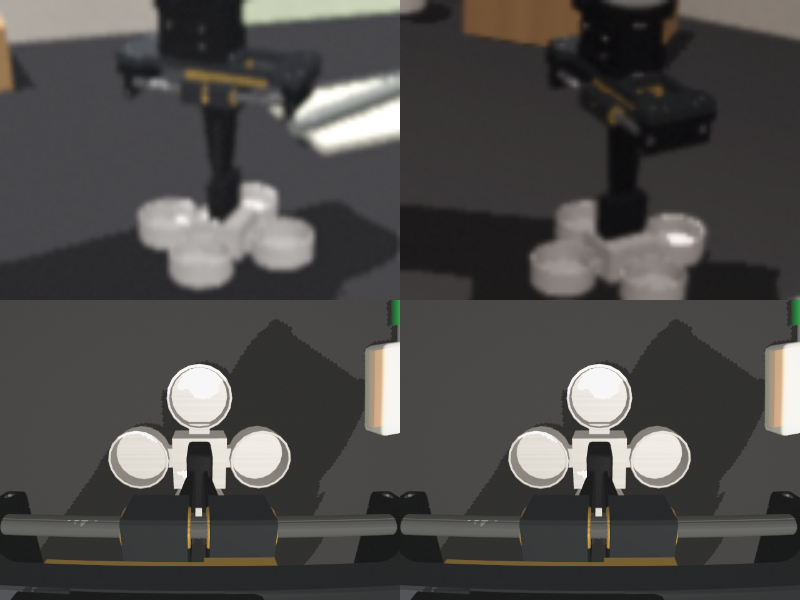

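Run:
```python
from h import *
a=cv2.imread('pics/w4.png');print(env.state()['opening'],env.state()['grip_force'])
cv2.imwrite('pics/c5.png',cv2.resize(a[170:390,220:420],(545,600),interpolation=2))
```

```text
0.0062867100067658995 0.0
```

View pics/c5.png

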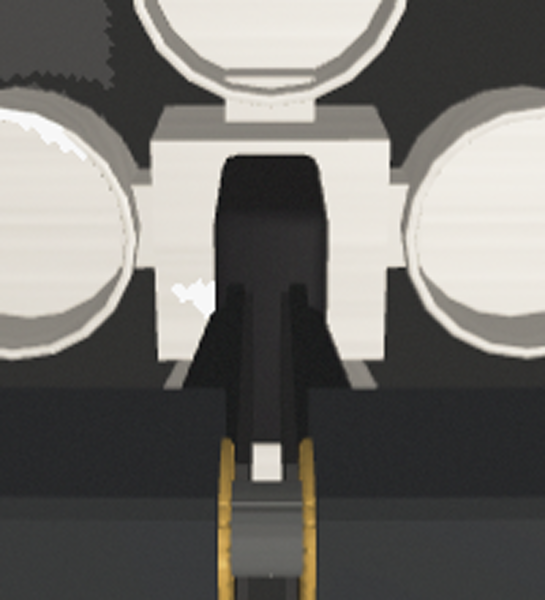

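Run:
```python
from h import *
s,c=load('w4.png');H=np.linalg.inv(c['hand_eye'])
def pt(P): 
    P=np.array(P,float)@H[:3,:3].T+H[:3,3]; return ((cv2.projectPoints(P,np.zeros(3),np.zeros(3),c['K'],c['dist'])[0].reshape(-1,2)-[220,170])*2.72).round()
print(s['eef_pos'],s['tcp_rot'])
print('tips front',pt([[10,3,8],[10,-3,8],[10,3,-11],[10,3,-28]]).tolist())
z=s['eef_pos'][2]
print('bar +x end bottom/top, -x end top',pt([[23,10,z-34],[23,-10,z-34],[23,10,z-76],[23,-10,z-76],[-23,10,z-76]]).tolist())
print('hub',pt([[25,25,z-34],[25,-25,z-34],[-25,25,z-34]]).tolist())
```

```text
[537.20170294 321.2264003   48.33867261] [-3.14155599e+00 -4.89597878e-05  9.56823564e-01]
tips front [[282.0, 217.0], [253.0, 217.0], [284.0, 249.0], [285.0, 283.0]]
bar +x end bottom/top, -x end top [[316.0, 149.0], [220.0, 148.0], [327.0, 212.0], [210.0, 212.0], [322.0, 450.0]]
hub [[388.0, 139.0], [148.0, 139.0], [380.0, 358.0]]
```

The model projects exactly onto the picture, so the position is right, yet the fingers look to be inside the bar and no force is felt. I'll test with a small lift.

>>> {"api": "carry_out", "payload": {"motion": [[0,0,0,0,1],[0,0,-5,0,1],[0,0,-5,0,1],[0,0,-5,0,1],[0,0,0,0,1]]}}

```text
t: 6.05
eef_pos: [537.6, 321.4, 64.4]
tcp_rot: [3.141, -0.001, 0.957]
ft_force: [-0.1, -0.3, 0.3]
opening: 0.005
grip_force: 0.0
```

Run:
```python
from h import *
s,c=snap('wrist','w5.png');print(s['ft_force'],s['opening'],s['grip_force'])
for z in(0,12):fitcarrier('w5.png',537.2,321.2,.957,z)
```

```text
[-0.09925536 -0.32216218  0.26906346] 0.005412687644556387 0.0
carrier [537.317 321.209   0.96 ] -179.41253662109375
carrier [539.847 324.881   0.964] -82.06104278564453
```

The carrier did not rise: the fingers passed through the bar. Test whether the hub beneath is felt (hub top at 34 → contact at TCP 42).

>>> {"api": "carry_out", "payload": {"motion": [[0,0,10,0,1],[0,0,9,0,1],[0,0,2,0,1],[0,0,2,0,1],[0,0,2,0,1],[0,0,0,0,1]]}}

```text
t: 6.7
eef_pos: [537.5, 321.4, 45.7]
tcp_rot: [3.139, -0.003, 0.957]
ft_force: [-24.6, -13.4, 82.1]
opening: 0.004
grip_force: 41.4
```

Contact felt well (82 N) at TCP ≈ 46. Back off, open and look.

>>> {"api": "carry_out", "payload": {"motion": [[0,0,-15,0,1],[0,0,-25,0,1],[0,0,-30,0,0.5],[0,0,-30,0,0],[0,0,0,0,0],[0,0,0,0,0],[0,0,0,0,0],[0,0,0,0,0],[0,0,0,0,0],[0,0,0,0,0]]}}

```text
t: 7.7
eef_pos: [537.1, 321.2, 137.7]
tcp_rot: [-3.141, 0.001, 0.957]
ft_force: [0.1, 0.7, -0.3]
opening: 0.622
grip_force: 0.0
```

Run:
```python
from h import *
s,c=snap('wrist','w6.png');print(s['ft_force'],s['opening'],s['grip_force'],s['eef_pos'])
fitcarrier('w6.png',537.2,321.2,.957,0)
```

```text
[ 0.13883619  0.6634763  -0.30639507] 0.6221765913298595 0.0 [537.05754341 321.16703261 137.74740829]
carrier [537.266 321.254   0.961] -222.033203125
```

View pics/w6.png

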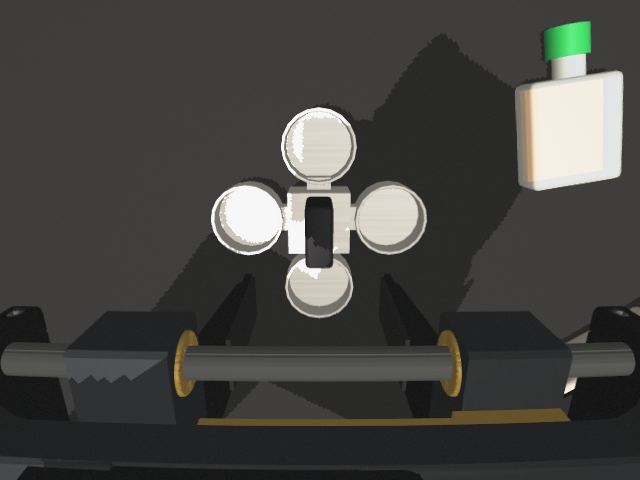

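Carrier seen unmoved and upright with its bar at (319,232), fingers open. I'll retry the grasp, closing in stages and watching the opening.

>>> {"api": "carry_out", "payload": {"motion": [[0,0,30,0,0.4],[0,0,30,0,0.4],[0,0,20,0,0.4],[0,0,6,0,0.4],[0,0,3,0,0.4],[0,0,0,0,0.7],[0,0,0,0,0.7],[0,0,0,0,0.7],[0,0,0,0,0.7],[0,0,0,0,0.7]]}}

```text
t: 8.75
eef_pos: [537.3, 321.3, 49.7]
tcp_rot: [3.141, -0.001, 0.957]
ft_force: [-0.8, 0.1, 0.8]
opening: 0.307
grip_force: 0.0
```

>>> {"api": "carry_out", "payload": {"motion": [[0,0,0,0,0.85],[0,0,0,0,0.85],[0,0,0,0,0.85],[0,0,0,0,0.85]]}}

```text
t: 9.15
eef_pos: [537.2, 321.2, 49.3]
tcp_rot: [-3.142, -0.0, 0.957]
ft_force: [0.8, 0.3, -0.3]
opening: 0.15
grip_force: 0.0
```

The fingers go through the bar again (14 mm opening, no force), so the bar can't be gripped. Instead: open fingers fit inside the two opposite ±y cups (inner walls 32.5 mm from the middle), and closing grips those inner walls symmetrically about the centre, at 65 mm opening.

>>> {"api": "carry_out", "payload": {"motion": [[0,0,-20,0,0],[0,0,-20,0,0],[0,0,0,0,0],[0,0,0,0,0],[0,0,0,0,0],[0,0,0,0,0],[0,0,0,0,0],[0,0,0,0,0],[0,0,0,0,0],[0,0,0,0,0],[0,0,0,0,0],[0,0,0,0,0]]}}

```text
t: 10.35
eef_pos: [537.2, 321.3, 89.4]
tcp_rot: [3.142, -0.0, 0.957]
ft_force: [-0.0, -1.7, -0.0]
opening: 0.996
grip_force: 0.0
```

Run:
```python
from h import *
plan(537.2,321.2,20,.96)
```

```text
tool shift [-0.1  0.  69.4] turn -0.18 at [537.2 321.3  89.4] [ 3.1416e+00 -1.0000e-04  9.5680e-01] j6 1.05 t 10.3 F [-0.  -1.7 -0. ] open 94.7
```

>>> {"api": "carry_out", "payload": {"motion": [[0,0,20,-0.2,0],[0,0,20,0,0],[0,0,15,0,0],[0,0,10,0,0],[0,0,4,0,0],[0,0,0,0,0.3],[0,0,0,0,0.6],[0,0,0,0,0.6],[0,0,0,0,1],[0,0,0,0,1],[0,0,0,0,1]]}}

```text
t: 11.45
eef_pos: [537.3, 321.3, 20.5]
tcp_rot: [3.141, -0.0, 0.96]
ft_force: [0.9, -0.0, -0.2]
opening: 0.552
grip_force: 0.0
```

>>> {"api": "carry_out", "payload": {"motion": [[0,0,0,0,1],[0,0,0,0,1],[0,0,0,0,1]]}}

```text
t: 11.75
eef_pos: [537.2, 321.2, 20.3]
tcp_rot: [-3.142, -0.0, 0.96]
ft_force: [-0.7, 0.3, -0.0]
opening: 0.303
grip_force: 0.0
```

Run:
```python
from h import *
s,c=snap('wrist','w7.png');print(s['opening'],s['grip_force'],s['ft_force'],s['eef_pos'])
cv2.imwrite('pics/c7.png',cv2.resize(c['color'][100:400,120:520,::-1],(800,600)))
```

```text
0.30295365358042303 0.0 [-0.7330914   0.28765296 -0.02921442] [537.22443278 321.22206335  20.33416229]
```

View pics/c7.png

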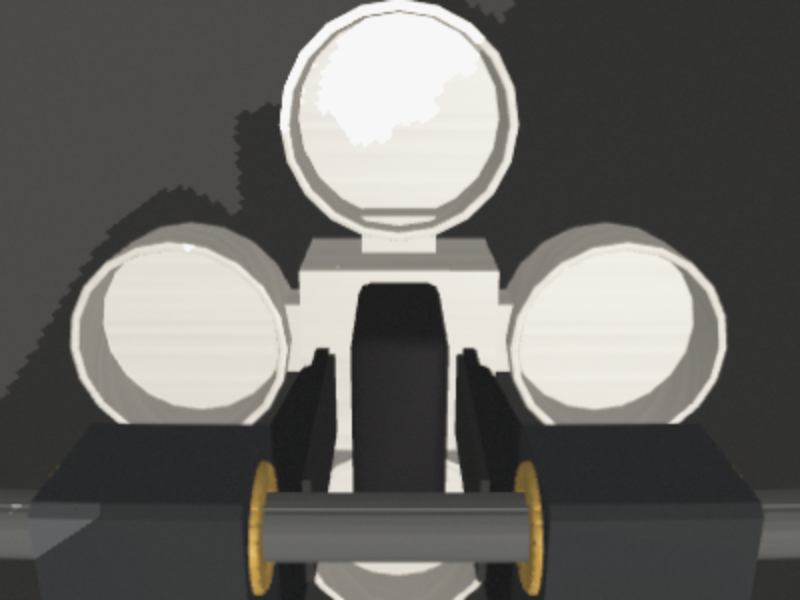

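No contact from cups or hub either, as the fingers visibly overlap hub and cups. Yet closed fingers met something at the centre at z≈38. Keep closing here and see.

>>> {"api": "carry_out", "payload": {"motion": [[0,0,0,0,1],[0,0,0,0,1],[0,0,0,0,1],[0,0,0,0,1],[0,0,0,0,1]]}}

```text
t: 12.3
eef_pos: [537.3, 321.2, 20.3]
tcp_rot: [3.141, -0.0, 0.96]
ft_force: [0.6, 0.1, -0.7]
opening: 0.21
grip_force: 30.0
```

The grip held: 20 mm opening, 30 N. So the fingertips actually lie about 30 mm *behind* the TCP (not 8 ahead): tips ≈ TCP z + 30. All earlier contacts fit this. Now lift and check.

>>> {"api": "carry_out", "payload": {"motion": [[0,0,-10,0,1],[0,0,-20,0,1],[0,0,-30,0,1],[0,0,-35,0,1],[0,0,-35,0,1],[0,0,-30,0,1],[0,0,-20,0,1],[0,0,0,0,1]]}}

```text
t: 13.1
eef_pos: [537.8, 321.7, 203.4]
tcp_rot: [3.14, -0.004, 0.96]
ft_force: [0.6, -0.2, -4.6]
opening: 0.208
grip_force: 30.0
```

>>> {"api": "carry_out", "payload": {"motion": [[-20,15,0,0,1],[-32,24,0,0,1],[-32,24,0,0,1],[-32,24,0,0,1],[-32,24,0,0,1],[-32,24,0,0,1],[-32,24,0,0,1],[-32,24,0,0,1],[-32,24,0,0,1],[-32,24,0,0,1],[-32,24,0,0,1],[-32,24,0,0,1]]}}

```text
t: 14.3
eef_pos: [551.6, -144.8, 198.9]
tcp_rot: [-3.139, 0.0, 0.96]
ft_force: [0.4, 0.2, -4.3]
opening: 0.209
grip_force: 30.0
```

Run:
```python
from h import *
plan(552,-144,150,.96)
s,c=snap('wrist','w8.png');print(s['opening'],s['grip_force'],s['ft_force'])
e=s['eef_pos'];fitcarrier('w8.png',e[0],e[1],.96,e[2]-20.3)
```

```text
tool shift [ 0.9 -0.  48.9] turn 0.02 at [ 551.6 -144.8  198.9] [-3.1391e+00  4.0000e-04  9.6030e-01] j6 0.24 t 14.3 F [ 0.4  0.2 -4.3] open 19.8
0.20894216304264066 29.999169409275055 [ 0.4063064   0.20095852 -4.29579449]
carrier [ 550.944 -144.52     0.964] -135.22364807128906
```

Carrier is held (4.3 N weight). Down to z 150 and look at the shaft.

>>> {"api": "carry_out", "payload": {"motion": [[0,0,20,0,1],[0,0,20,0,1],[0,0,8,0,1],[0,0,0,0,1],[0,0,0,0,1]]}}

```text
t: 14.85
eef_pos: [552.7, -143.4, 152.5]
tcp_rot: [-3.142, -0.0, 0.961]
ft_force: [-1.2, 0.7, -4.0]
opening: 0.207
grip_force: 30.0
```

Run:
```python
from h import *
s,c=snap('wrist','w9.png');w=wcam(s,c)
print(s['eef_pos'],s['tcp_rot'],proj(w,[[632,-29,98],[632,-29,70]]))
im=c['color'][:,:,::-1]
cv2.imwrite('pics/c9.png',np.hstack([cv2.resize(im,(400,300)),cv2.resize(im[0:150,220:420],(400,300))]))
```

```text
[ 552.70136347 -143.36445716  152.53576253] [-3.14154337e+00 -8.63881190e-05  9.60589453e-01] [[317.8  17.5]
 [317.8  28.3]]
```

View pics/c9.png

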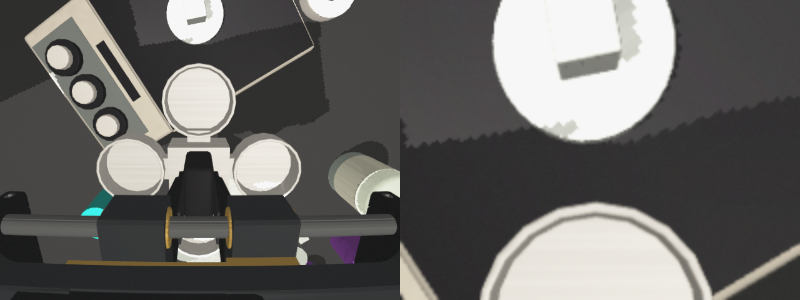

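Picture: the shaft and collar are at the top edge, about (317,15) full-frame; keys at left (95,91), (134,147), (173,200). Move 25 mm closer so the whole shaft is in view.

>>> {"api": "carry_out", "payload": {"motion": [[12,0,0,0,1],[13,0,0,0,1],[0,0,0,0,1],[0,0,0,0,1]]}}

```text
t: 15.3
eef_pos: [567.2, -122.3, 152.4]
tcp_rot: [3.141, -0.0, 0.962]
ft_force: [0.1, 0.3, -4.8]
opening: 0.212
grip_force: 30.0
```

Run:
```python
from h import *
s,c=snap('wrist','w10.png');w=wcam(s,c)
print(s['eef_pos'],s['tcp_rot'],proj(w,[[632,-29,98]]))
im=c['color'][:,:,::-1]
cv2.imwrite('pics/c10.png',cv2.resize(im[0:90,260:380],(800,600),interpolation=2))
```

```text
[ 567.21545195 -122.31644669  152.43233895] [ 3.14139919e+00 -9.33416459e-05  9.61619416e-01] [[318.2  63.2]]
```

View pics/c10.png

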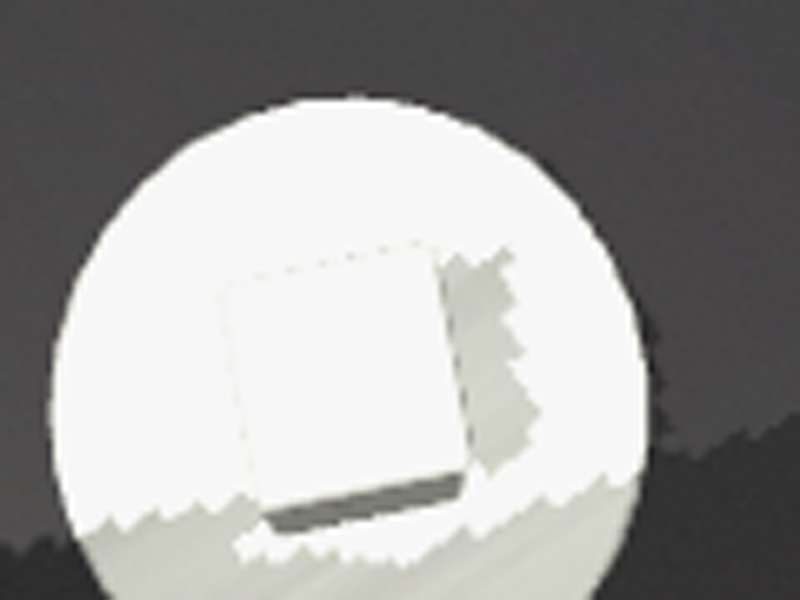

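The crop shows the shaft's top square with corners (222,285), (432,245), (470,470), (258,518) in crop pixels, inside the collar.

Run:
```python
from h import *
s,c=load('w10.png');w=wcam(s,c)
def cv(p): return (p[0]/6.667+260-.43,p[1]/6.667-.43)
P=np.array([plane(w,cv(p),98) for p in((222,285),(432,245),(470,470),(258,518))]);ctr=P.mean(0)
d=[P[(i+1)%4]-P[i] for i in range(4)]
print(ctr,[np.linalg.norm(x).round(1) for x in d],[np.degrees(np.arctan2(x[1],x[0])).round(1)%90 for x in d])
# collar circle from edge points at z 70
Q=np.array([plane(w,cv(p),70) for p in((50,410),(105,230),(200,140),(350,96),(500,150),(590,230),(648,400))])[:,:2]
A=np.c_[2*Q,np.ones(len(Q))];x=np.linalg.lstsq(A,(Q**2).sum(1),rcond=None)[0];print('collar',x[:2],np.sqrt(x[2]+x[0]**2+x[1]**2))
e=s['eef_pos'];f=fitcarrier('w10.png',e[0],e[1],.962,e[2]-20.3);print(e)
w1,c1=load('w9.png');ww=wcam(w1,c1)
print([plane(ww,(a*1.6,b*1.6),46) for a,b in((59,55),(83,92),(107,124))])
```

```text
[630.775 -23.6    98.   ] [np.float64(19.2), np.float64(19.4), np.float64(19.9), np.float64(20.2)] [np.float64(65.0), np.float64(65.7), np.float64(67.19999999999999), np.float64(63.8)]
collar [630.61424311 -23.45437987] 30.18210272363953
carrier [ 566.357 -122.378    0.958] -129.25123596191406
[ 567.21545195 -122.31644669  152.43233895]
[array([474.4,  39.9,  46. ]), array([469.2, -10.7,  46. ]), array([467.6, -59.1,  46. ])]
```

Shaft centre (630.7, -23.5) agrees with the collar fit (r 30.2, centre within 0.2 mm); flats at 65.4° mod 90. Turn the carrier to 65.4° (1.141 rad) and move over.

>>> {"api": "carry_out", "payload": {"motion": [[0,0,0,-5,1],[0,0,0,-5.3,1],[0,0,0,0,1],[0,0,0,0,1]]}}

```text
t: 15.75
eef_pos: [566.8, -123.2, 152.3]
tcp_rot: [3.142, -0.0, 1.137]
ft_force: [0.3, -0.3, -3.9]
opening: 0.212
grip_force: 30.0
```

Run:
```python
from h import *
plan(630.7,-23.5,135,1.141)
```

```text
tool shift [117.3  16.1  17.4] turn -0.22 at [ 566.8 -123.2  152.3] [ 3.1416e+00 -1.0000e-04  1.1372e+00] j6 0.11 t 15.8 F [ 0.3 -0.3 -3.9] open 20.2
```

>>> {"api": "carry_out", "payload": {"motion": [[20,3,0,-0.2,1],[30,4,0,0,1],[30,4,0,0,1],[25,4,0,0,1],[12.3,1,0,0,1],[0,0,9,0,1],[0,0,9,0,1],[0,0,0,0,1],[0,0,0,0,1]]}}

```text
t: 16.65
eef_pos: [629.6, -23.8, 133.9]
tcp_rot: [-3.141, 0.0, 1.142]
ft_force: [1.0, 0.4, -3.7]
opening: 0.211
grip_force: 30.0
```

Run:
```python
from h import *
plan(630.7,-23.5,125,1.141)
```

```text
tool shift [0.7 0.8 8.9] turn 0.07 at [629.6 -23.8 133.9] [-3.1407e+00  3.0000e-04  1.1423e+00] j6 0.29 t 16.6 F [ 1.   0.4 -3.7] open 20.1
```

>>> {"api": "carry_out", "payload": {"motion": [[0.7,0.8,0,0,1],[0,0,4,0,1],[0,0,4,0,1],[0,0,0,0,1],[0,0,0,0,1]]}}

```text
t: 17.15
eef_pos: [631.1, -22.6, 126.2]
tcp_rot: [-3.141, -0.0, 1.144]
ft_force: [-0.2, -0.5, -5.2]
opening: 0.21
grip_force: 30.0
```

Run:
```python
from h import *
plan(630.7,-23.5,112,1.141)
```

```text
tool shift [-0.9  0.  14.2] turn 0.15 at [631.1 -22.6 126.2] [-3.1414 -0.      1.1436] j6 0.29 t 17.1 F [-0.2 -0.5 -5.2] open 19.9
```

>>> {"api": "carry_out", "payload": {"motion": [[-0.7,0,3,0,1],[0,0,0,0,1],[0,0,0,0,1],[0,0,0,0,1]]}}

```text
t: 17.55
eef_pos: [630.9, -23.3, 123.4]
tcp_rot: [3.141, -0.0, 1.144]
ft_force: [-0.0, 0.5, -4.4]
opening: 0.206
grip_force: 30.0
```

>>> {"api": "carry_out", "payload": {"motion": [[0,0,3,0,1],[0,0,3,0,1],[0,0,3,0,1],[0,0,0,0,1]]}}

```text
t: 17.95
eef_pos: [630.9, -23.1, 113.8]
tcp_rot: [-3.141, -0.0, 1.144]
ft_force: [0.9, 1.7, -6.6]
opening: 0.206
grip_force: 30.0
```

Below 118 mm with no upward force: the bore is over the shaft. Continue to about 91.

>>> {"api": "carry_out", "payload": {"motion": [[0,0,4,0,1],[0,0,4,0,1],[0,0,4,0,1],[0,0,4,0,1],[0,0,4,0,1],[0,0,2,0,1],[0,0,1,0,1],[0,0,0,0,1]]}}

```text
t: 18.75
eef_pos: [630.9, -23.2, 91.1]
tcp_rot: [-3.142, -0.0, 1.144]
ft_force: [2.1, 2.4, -5.7]
opening: 0.209
grip_force: 30.0
```

>>> {"api": "carry_out", "payload": {"motion": [[0,0,1,0,1],[0,0,0,0,1],[0,0,0,0,0.6],[0,0,0,0,0.4],[0,0,0,0,0.4],[0,0,0,0,0.4],[0,0,-20,0,0.4],[0,0,-35,0,0.4],[0,0,-40,0,0],[0,0,-40,0,0],[0,0,0,0,0],[0,0,0,0,0]]}}

```text
t: 19.95
eef_pos: [630.9, -23.3, 225.9]
tcp_rot: [3.14, -0.0, 1.144]
ft_force: [0.4, -0.2, -0.3]
opening: 0.877
grip_force: 0.0
```

Run:
```python
from h import *
s,c=snap('wrist','w11.png');print(s['eef_pos'],s['tcp_rot'],s['ft_force'])
for z in(65,70,75,80,98):fitcarrier('w11.png',630.8,-23.4,1.144,z)
```

```text
[630.87017259 -23.32923001 225.93155774] [ 3.14018585e+00 -4.18016217e-04  1.14358823e+00] [ 0.44918944 -0.24759007 -0.2556985 ]
carrier [629.717 -24.078   1.145] -182.61245727539062
carrier [629.901 -23.396   1.146] -184.37408447265625
carrier [630.223 -22.436   1.145] -158.9387664794922
carrier [630.821 -21.019   1.146] -124.38676452636719
carrier [631.121 -13.37    1.152] -93.48655700683594
```

Carrier is home: fit at (630.4, -23.4), z≈70, yaw 1.146. Now look at the mat with the wrist camera.

>>> {"api": "carry_out", "payload": {"motion": [[-15,0,-20,0,0],[-30,0,-20,0,0],[-35,0,-20,0,0],[-35,0,-14,0,0],[-35,0,0,0,0],[-35,0,0,0,0],[-35,0,0,0,0],[-35,0,0,0,0],[-35,0,0,0,0],[-23,0,0,0,0],[0,0,0,0,0],[0,0,0,0,0]]}}

```text
t: 21.2
eef_pos: [500.9, -308.0, 298.0]
tcp_rot: [-3.139, -0.001, 1.143]
ft_force: [0.0, -0.2, 0.1]
opening: 1.0
grip_force: 0.0
```

Run:
```python
from h import *
s,c=snap('wrist','w12.png');print(s['eef_pos'],s['tcp_rot'],s['joints'][5])
w=wcam(s,c);print(proj(w,[[456,-257,69],[563,-363,69]]))
```

```text
[ 500.88155992 -308.01758479  298.01075164] [-3.13945105e+00 -8.05298561e-04  1.14252784e+00] -0.2356037777012023
[[262.1 170.4]
 [389.  216.9]]
```

View pics/w12.png

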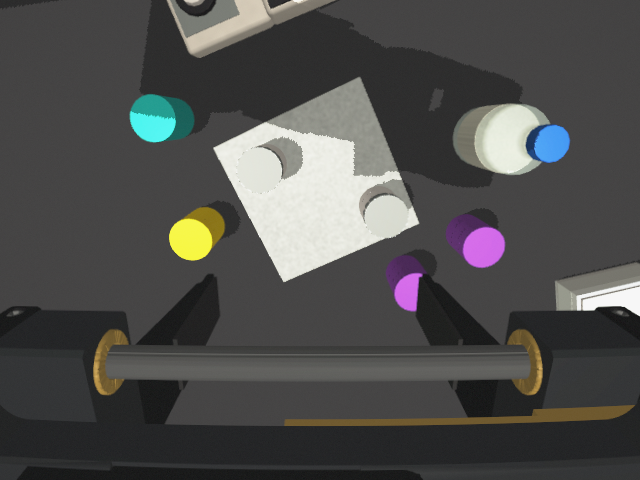

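View from above the mat: jar A lid at (260,169), jar B lid at (386,215), purple tops at (410,291) and (483,247), turquoise (153,118), yellow (190,240), bottle (510,140).

```bash
cat >> h.py <<'E'
def fitlid(f,x0,y0,z=69,rad=25):
    from scipy.optimize import minimize
    s,c=load(f);cc=wcam(s,c)
    g=cv2.GaussianBlur(cv2.cvtColor(c['color'],cv2.COLOR_RGB2GRAY),(0,0),.8).astype(np.float32)
    m=cv2.GaussianBlur(np.hypot(cv2.Sobel(g,5,1,0),cv2.Sobel(g,5,0,1)),(0,0),1.2)
    a=np.linspace(0,2*np.pi,120)
    def cost(p):
        uv=proj(cc,np.c_[p[0]+rad*np.cos(a),p[1]+rad*np.sin(a),0*a+z]).astype(np.float32)
        return -cv2.remap(m,uv[:,0].copy(),uv[:,1].copy(),1).mean()
    q=min((minimize(cost,[x0+i,y0+j],method='Nelder-Mead',options=dict(initial_simplex=np.array([x0+i,y0+j])+np.array([[0,0],[4,0],[0,4]]))) for i in(-4,0,4) for j in(-4,0,4)),key=lambda q:q.fun)
    print('lid',q.x.round(1),round(q.fun,1)); return q.x
E
python3 - <<'E'
from h import *
s,c=load('w12.png');w=wcam(s,c)
for n,p,z in(('A',(260,169),69),('B',(386,215),69),('p1',(412,291),66),('p2',(483,247),66),('y',(190,240),66),('t',(153,118),66)):
    q=plane(w,p,z);print(n,q)
    if n in'AB': fitlid('w12.png',q[0],q[1])
E
```

```text
A [ 454.6 -254.6   69. ]
lid [ 452.7 -254.9] -90.2
B [ 560.7 -359.6   69. ]
lid [ 560.  -361.6] -157.9
p1 [ 554.9 -461.1   66. ]
p2 [ 651.  -443.5   66. ]
y [ 342.6 -293.9   66. ]
t [ 373.6 -157.3   66. ]
```

Run:
```python
from h import *
plan(560.3,-361.3,130,1.146)
```

```text
tool shift [-24.6  76.3 168.2] turn -0.14 at [ 501.2 -307.5  298.4] [-3.1400e+00 -7.0000e-04  1.1435e+00] j6 -0.24 t 21.2 F [ 0.2 -0.3  0.6] open 95.1
```

>>> {"api": "carry_out", "payload": {"motion": [[-8,25,20,0,0],[-8,25,35,0,0],[-8,26,40,0,0],[0,0,40,0,0],[0,0,25,0,0],[0,0,8,0,0],[0,0,0,0,0],[0,0,0,0,0]]}}

```text
t: 22.05
eef_pos: [561.2, -361.3, 132.9]
tcp_rot: [3.14, 0.0, 1.144]
ft_force: [-0.3, -0.2, 1.6]
opening: 0.999
grip_force: 0.0
```

Run:
```python
from h import *
s,c=snap('wrist','w13.png');q=fitlid('w13.png',560.5,-361)
plan(q[0],q[1],9,1.146)
```

```text
lid [ 560.6 -361.5] -148.2
tool shift [-1.000e-01 -9.000e-01  1.241e+02] turn -0.11 at [ 561.2 -361.5  133.2] [3.1390e+00 5.0000e-04 1.1441e+00] j6 -0.24 t 22.1 F [-0.9 -0.9  0.1] open 94.9
```

>>> {"api": "carry_out", "payload": {"motion": [[0,-0.9,25,0,0],[0,0,35,0,0],[0,0,35,0,0],[0,0,20,0,0],[0,0,8,0,0.2],[0,0,0,0,0.5],[0,0,0,0,1],[0,0,0,0,1],[0,0,0,0,1],[0,0,0,0,1],[0,0,0,0,1],[0,0,0,0,1]]}}

```text
t: 23.3
eef_pos: [559.9, -361.4, 9.0]
tcp_rot: [3.14, 0.0, 1.144]
ft_force: [0.8, -0.8, 5.1]
opening: 0.522
grip_force: 30.0
```

Gripped (49.6 mm, 30 N). Lift and carry to cup3 at (605.8, -78.1).

>>> {"api": "carry_out", "payload": {"motion": [[0,0,-15,0,1],[0,0,-30,0,1],[0,0,-35,0,1],[0,0,-35,0,1],[0,0,-30,0,1],[20,-5,0,0,1],[40,-11,0,0,1],[40,-11,0,0,1],[40,-11,0,0,1],[40,-11,0,0,1],[40,-11,0,0,1],[0,0,0,0,1]]}}

```text
t: 24.5
eef_pos: [595.8, -130.8, 152.9]
tcp_rot: [-3.14, -0.001, 1.148]
ft_force: [-0.4, -0.5, -1.3]
opening: 0.521
grip_force: 30.0
```

Run:
```python
from h import *
plan(605.8,-78.1,110,1.146)
s,c=snap('wrist','w14.png')
for z in (70,):fitcarrier('w14.png',630.5,-23.4,1.146,z)
```

```text
tool shift [ 52.1 -12.4  43. ] turn 0.11 at [ 595.8 -130.8  152.9] [-3.1396e+00 -7.0000e-04  1.1478e+00] j6 0.1 t 24.5 F [-0.4 -0.5 -1.3] open 49.5
carrier [629.691 -23.819   1.148] -175.6088409423828
```

>>> {"api": "carry_out", "payload": {"motion": [[25,-6,0,0,1],[27,-6.3,0,0,1],[0,0,20,0,1],[0,0,20,0,1],[0,0,3,0,1],[0,0,0,0,1],[0,0,0,0,1]]}}

```text
t: 25.25
eef_pos: [606.7, -84.1, 111.1]
tcp_rot: [3.141, -0.0, 1.143]
ft_force: [0.7, -0.2, -1.1]
opening: 0.519
grip_force: 30.0
```

Run:
```python
from h import *
plan(605.5,-78.2,81,1.146)
```

```text
tool shift [ 4.9 -3.6 30. ] turn -0.18 at [606.7 -84.1 111.1] [ 3.1408e+00 -2.0000e-04  1.1429e+00] j6 0.18 t 25.2 F [ 0.7 -0.2 -1.1] open 49.3
```

>>> {"api": "carry_out", "payload": {"motion": [[4.9,-3.6,0,-0.1,1],[0,0,0,0,1],[0,0,5,0,1],[0,0,0,0,1]]}}

```text
t: 25.65
eef_pos: [605.0, -77.6, 104.8]
tcp_rot: [-3.141, 0.0, 1.145]
ft_force: [-0.5, 0.2, -1.4]
opening: 0.523
grip_force: 30.0
```

Run:
```python
from h import *
plan(605.5,-78.2,81,1.146)
```

```text
tool shift [-0.4  0.8 23.8] turn -0.03 at [605.  -77.6 104.8] [-3.1410e+00  1.0000e-04  1.1454e+00] j6 0.19 t 25.6 F [-0.5  0.2 -1.4] open 49.7
```

>>> {"api": "carry_out", "payload": {"motion": [[-0.4,0.6,4,0,1],[0,0,5,0,1],[0,0,5,0,1],[0,0,5,0,1],[0,0,3,0,1],[0,0,1,0,1],[0,0,0,0,1]]}}

```text
t: 26.35
eef_pos: [605.6, -78.2, 82.2]
tcp_rot: [-3.141, -0.0, 1.145]
ft_force: [1.3, -0.1, -2.6]
opening: 0.519
grip_force: 30.0
```

>>> {"api": "carry_out", "payload": {"motion": [[0,0,1.2,0,1],[0,0,0,0,1],[0,0,0,0,0.3],[0,0,0,0,0.2],[0,0,0,0,0.2],[0,0,0,0,0.2],[0,0,-15,0,0.2],[0,0,-30,0,0.2],[0,0,-40,0,0],[0,0,-40,0,0],[-25,0,-10,0,0],[0,0,0,0,0]]}}

```text
t: 27.55
eef_pos: [595.3, -102.6, 218.4]
tcp_rot: [3.138, -0.0, 1.144]
ft_force: [1.5, -0.0, 0.0]
opening: 0.996
grip_force: 0.0
```

Run:
```python
from h import *
s,c=snap('wrist','w15.png');print(s['eef_pos'],s['ft_force'])
fitlid('w15.png',605.5,-78.2,141);fitcarrier('w15.png',630.3,-23.5,1.146,70)
plan(454,-255,220,1.146)
```

```text
[ 595.33771849 -102.63123954  218.38478163] [ 1.48689291 -0.02927735  0.0479021 ]
lid [608.8 -70.3] -158.6
carrier [629.722 -23.717   1.146] -193.48858642578125
tool shift [-198.   -65.    -3.2] turn -0.12 at [ 595.2 -101.7  216.9] [ 3.1401e+00 -3.0000e-04  1.1440e+00] j6 0.15 t 27.6 F [ 0.5 -0.  -0.2] open 94.6
```

Run:
```python
from h import *
for z in(129,135,138,141,144,147,155):
    for x,y in((605.5,-78.2),(608.8,-70.3)): print(z,end=' ');fitlid('w15.png',x,y,z)
s,c=load('w15.png');w=wcam(s,c);print(proj(w,[[605.5,-78.2,141],[605.5,-78.2,75]]))
a=c['color'][:,:,::-1];cv2.imwrite('pics/c15.png',cv2.resize(a[40:290,200:450],(600,600),interpolation=2))
```

```text
129 lid [608.7 -70.6] -143.6
129 lid [608.7 -70.6] -143.6
135 lid [608.7 -70.4] -151.7
135 lid [608.7 -70.4] -151.7
138 lid [608.8 -70.4] -155.6
138 lid [608.8 -70.4] -155.6
141 lid [608.8 -70.3] -158.6
141 lid [608.7 -70.3] -158.6
144 lid [608.8 -70.2] -160.6
144 lid [608.7 -70.3] -160.6
147 lid [608.8 -70.2] -160.0
147 lid [608.8 -70.2] -160.0
155 lid [607. -74.] -150.2
155 lid [606.9 -74.1] -150.1
[[317.  197.8]
 [316.9 183.6]]
```

View pics/c15.png

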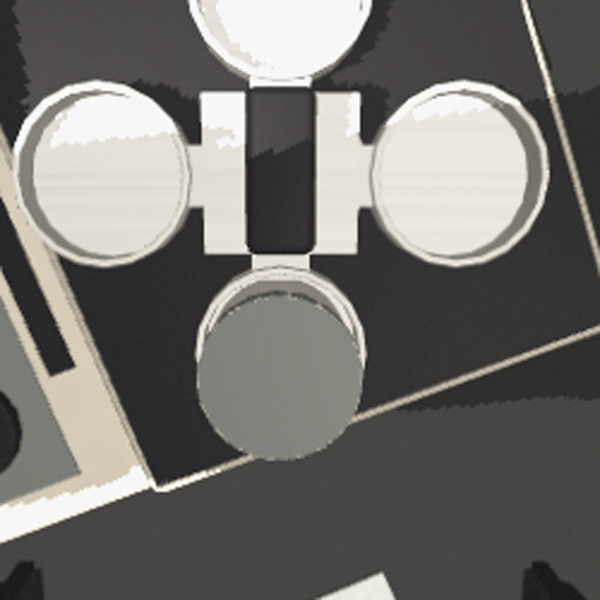

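The lid sits at px (317.1, 196.7) against (317, 197.8) predicted: jar B stands properly in the -x cup (the fit had caught the cup rim). Now jar A.

>>> {"api": "carry_out", "payload": {"motion": [[-20,-6,0,0,0],[-30,-10,0,0,0],[-35,-12,0,0,0],[-40,-13,0,0,0],[-40,-13,0,0,0],[-33,-11,0,0,0],[0,0,35,0,0],[0,0,35,0,0],[0,0,18,0,0],[0,0,0,0,0],[0,0,0,0,0]]}}

```text
t: 28.7
eef_pos: [454.5, -254.3, 128.0]
tcp_rot: [-3.141, -0.0, 1.146]
ft_force: [0.2, 0.0, -0.3]
opening: 1.001
grip_force: 0.0
```

Run:
```python
from h import *
s,c=snap('wrist','w16.png');q=fitlid('w16.png',454,-255);q=fitlid('w16.png',457,-257)
w=wcam(s,c);print(proj(w,[[q[0],q[1],69]]))
plan(q[0],q[1],9,1.146)
```

```text
lid [ 453.5 -254.1] -106.8
lid [ 453.5 -254. ] -106.8
[[317.1 240.8]]
tool shift [ -0.2  -1.5 119.6] turn -0.02 at [ 454.8 -254.5  128.6] [ 3.1411e+00 -1.0000e-04  1.1456e+00] j6 -0.21 t 28.8 F [0.2 0.  1. ] open 94.9
```

>>> {"api": "carry_out", "payload": {"motion": [[0,-1,25,0,0],[0,0,35,0,0],[0,0,35,0,0],[0,0,17,0,0],[0,0,7,0,0.2],[0,0,0,0,0.5],[0,0,0,0,1],[0,0,0,0,1],[0,0,0,0,1],[0,0,0,0,1],[0,0,0,0,1],[0,0,0,0,1]]}}

```text
t: 29.95
eef_pos: [453.7, -254.3, 9.6]
tcp_rot: [3.141, 0.0, 1.145]
ft_force: [-0.3, -0.1, 6.4]
opening: 0.522
grip_force: 30.0
```

>>> {"api": "carry_out", "payload": {"motion": [[0,0,-15,0,1],[0,0,-30,0,1],[0,0,-40,0,1],[0,0,-40,0,1],[0,0,-40,0,1],[0,0,-35,0,1],[0,0,-20,0,1],[0,0,0,0,1]]}}

```text
t: 30.75
eef_pos: [454.1, -254.6, 231.6]
tcp_rot: [3.137, 0.001, 1.145]
ft_force: [0.3, -1.0, -1.9]
opening: 0.519
grip_force: 30.0
```

Run:
```python
from h import *
plan(655.1,31.2,220,1.146)
```

```text
tool shift [343.3  65.   11.6] turn -0.04 at [ 454.1 -254.6  231.6] [3.1370e+00 9.0000e-04 1.1453e+00] j6 -0.21 t 30.8 F [ 0.3 -1.  -1.9] open 49.3
```

>>> {"api": "carry_out", "payload": {"motion": [[20,4,0,0,1],[32,6,0,0,1],[32,6,0,0,1],[32,6,0,0,1],[32,6,0,0,1],[32,6,0,0,1],[32,6,0,0,1],[32,6,0,0,1],[32,6,0,0,1],[32,6,0,0,1],[32,7,0,0,1],[0,0,0,0,1]]}}

```text
t: 31.95
eef_pos: [653.9, 31.6, 226.5]
tcp_rot: [-3.139, 0.0, 1.148]
ft_force: [-0.4, -0.8, -0.3]
opening: 0.522
grip_force: 30.0
```

Run:
```python
from h import *
plan(655.1,31.2,110,1.146)
```

```text
tool shift [  0.2   1.6 116.5] turn 0.11 at [653.9  31.6 226.5] [-3.1391e+00  3.0000e-04  1.1480e+00] j6 0.37 t 31.9 F [-0.4 -0.8 -0.3] open 49.6
```

>>> {"api": "carry_out", "payload": {"motion": [[0,1,25,0,1],[0,0,35,0,1],[0,0,35,0,1],[0,0,20,0,1],[0,0,0,0,1],[0,0,0,0,1],[0,0,0,0,1]]}}

```text
t: 32.65
eef_pos: [654.4, 28.1, 115.2]
tcp_rot: [3.14, -0.001, 1.145]
ft_force: [1.1, 0.7, -0.5]
opening: 0.52
grip_force: 30.0
```

Run:
```python
from h import *
plan(655.1,31.2,81,1.146)
```

```text
tool shift [ 3.1 -0.7 34.2] turn -0.05 at [654.4  28.1 115.2] [ 3.1401e+00 -6.0000e-04  1.1452e+00] j6 0.37 t 32.6 F [ 1.1  0.7 -0.5] open 49.4
```

>>> {"api": "carry_out", "payload": {"motion": [[3,-0.6,5,0,1],[0,0,4,0,1],[0,0,0,0,1],[0,0,0,0,1],[0,0,0,0,1]]}}

```text
t: 33.15
eef_pos: [654.6, 31.3, 105.3]
tcp_rot: [3.141, -0.0, 1.145]
ft_force: [0.4, -0.2, -0.5]
opening: 0.52
grip_force: 30.0
```

Run:
```python
from h import *
plan(655.1,31.2,81,1.146)
```

```text
tool shift [ 0.1  0.5 24.3] turn -0.04 at [654.6  31.3 105.3] [ 3.1414e+00 -2.0000e-04  1.1454e+00] j6 0.37 t 33.1 F [ 0.4 -0.2 -0.5] open 49.4
```

>>> {"api": "carry_out", "payload": {"motion": [[0,0.4,4,0,1],[0,0,5,0,1],[0,0,5,0,1],[0,0,5,0,1],[0,0,3,0,1],[0,0,1,0,1],[0,0,0,0,1]]}}

```text
t: 33.85
eef_pos: [654.9, 31.1, 82.0]
tcp_rot: [-3.141, -0.0, 1.145]
ft_force: [0.6, 0.2, -0.6]
opening: 0.518
grip_force: 30.0
```

>>> {"api": "carry_out", "payload": {"motion": [[0,0,0.8,0,1],[0,0,0,0,1],[0,0,0,0,0.3],[0,0,0,0,0.2],[0,0,0,0,0.2],[0,0,0,0,0.2],[0,0,-15,0,0.2],[0,0,-30,0,0.2],[0,0,-40,0,0.5],[0,0,-40,0,1],[0,0,-10,0,1],[0,0,0,0,1]]}}

```text
t: 35.05
eef_pos: [655.5, 31.1, 218.9]
tcp_rot: [3.138, -0.002, 1.145]
ft_force: [0.6, 0.4, -0.8]
opening: 0.518
grip_force: 0.0
```

Run:
```python
from h import *
s,c=snap('wrist','w17.png');print(s['eef_pos'],s['ft_force'])
fitlid('w17.png',655,31,141);fitcarrier('w17.png',630.3,-23.5,1.146,70)
w=wcam(s,c);print(proj(w,[[655.1,31.2,141],[655.1,31.2,75],[605.5,-78.2,141]]))
plan(630.5-80,-23.5-140,270,1.146)
```

```text
[655.50137435  31.11773275 218.93606072] [ 0.60730966  0.43605392 -0.84311116]
lid [659.8  42.5] -123.8
carrier [630.07  -23.213   1.145] -125.51521301269531
[[317.6 233.1]
 [317.4 213. ]
 [317.4 371.9]]
tool shift [-220.3  -14.6  -53.3] turn -0.04 at [654.8  31.1 216.8] [ 3.1407e+00 -4.0000e-04  1.1453e+00] j6 0.37 t 35.1 F [ 0.3  0.2 -0.4] open 45.7
```

>>> {"api": "carry_out", "payload": {"motion": [[0,0,-30,0,1],[-13,-11,0,0,1],[-20,-16,0,0,1],[-25,-20,0,0,1],[-25,-21,0,0,1],[-25,-21,0,0,1],[-25,-21,0,0,1],[-26,-21,0,0,1],[0,0,0,0,1],[0,0,0,0,1]]}}

```text
t: 36.1
eef_pos: [469.7, -59.8, 245.6]
tcp_rot: [-3.14, 0.0, 1.144]
ft_force: [0.5, 0.2, -0.2]
opening: 0.006
grip_force: 0.0
```

Run:
```python
from h import *
s,c=load('w17.png');g=c['color'].astype(int)
m=((abs(g[:,:,0]-g[:,:,2])<14)&(g.mean(2)>100)&(g.mean(2)<170)).astype(np.uint8)
n,l,st,ce=cv2.connectedComponentsWithStats(m[150:300,230:410]);print([(st[i].tolist(),(ce[i]+[230,150]).round(1).tolist()) for i in range(1,n) if st[i][4]>300])
s,c=snap('wrist','w18.png');print(s['eef_pos'])
w=wcam(s,c);k=proj(w,[[473,36,45],[473,-12,45],[473,-60,45],[605.5,-78.2,141],[655.1,31.2,141]]);print(k)
cv2.imwrite('pics/c18.png',c['color'][:,:,::-1])
```

```text
[]
[469.66525241 -59.78808661 245.60455861]
[[281.5 111.7]
 [302.1 156.7]
 [321.6 199.2]
 [485.9 175.5]
 [502.9   7.8]]
```

View pics/c18.png

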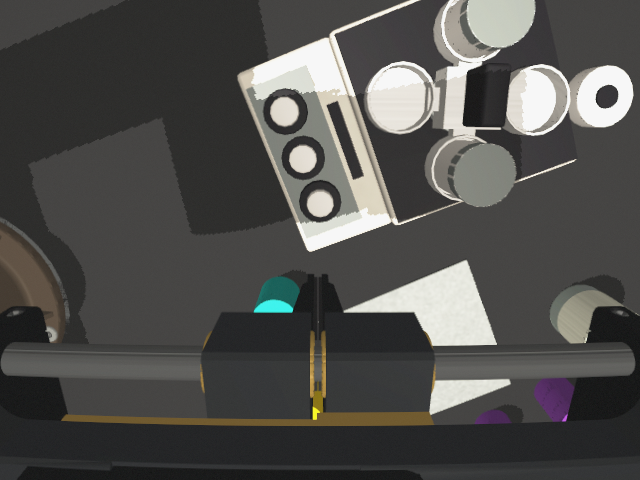

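Picture: both jars stand in opposite cups (lids at (485,175) and (501,15)), keys at (285,111), (303,158), (320,203) all up, timer at (603,97).

Run:
```python
from h import *
s,c=load('w18.png');w=wcam(s,c)
a=np.linspace(0,2*np.pi,200)
for x,y in((655.1,31.2),(605.5,-78.2)):
    P=proj(w,np.c_[x+25*np.cos(a),y+25*np.sin(a),0*a+141]);print('lid pred: left,right,bottom',P[:,0].min(),P[:,0].max(),P[:,1].max())
    fitlid('w18.png',x,y,141)
# white-balanced lid rows in w17 along column 317
s7,c7=load('w17.png');w7=wcam(s7,c7)
P=proj(w7,np.c_[655.1+25*np.cos(a),31.2+25*np.sin(a),0*a+141]);print('w17 pred',P.min(0),P.max(0))
g=c7['color'].mean(2);print('col',[int(v) for v in g[150:300:4,317]]);print('row233',[int(v) for v in g[233,260:380:4]])
for z in(42,45,48):
    K=[plane(w,p,z) for p in((285,111),(303,157.5),(320,202.5))];print(z,np.array(K)[:,:2].tolist(),np.linalg.norm(K[0]-K[2]),np.linalg.norm(K[1][:2]-[630.6,-23.5]))
    for q in K: fitlid('w18.png',q[0],q[1],z,14)
plan(473,36,120)
```

```text
lid pred: left,right,bottom 468.5 536.9 45.1
lid [653.1  30.2] -145.7
lid pred: left,right,bottom 454.4 517.1 206.7
lid [604.3 -77.6] -131.1
w17 pred [283.8 199.8] [351.4 264.9]
col [35, 64, 99, 139, 36, 33, 33, 36, 92, 147, 97, 97, 56, 90, 98, 96, 96, 96, 96, 96, 96, 96, 95, 94, 95, 95, 93, 95, 94, 77, 19, 20, 19, 22, 32, 31, 33, 30]
row233 [32, 32, 31, 28, 33, 31, 91, 92, 92, 93, 94, 95, 96, 95, 96, 97, 95, 97, 97, 97, 97, 98, 98, 39, 35, 37, 36, 37, 39, 36]
42 [[476.2, 35.4], [473.3, -13.3], [469.8, -63.0]] 98.6079104331899 157.63035875109847
lid [475.2  35.5] -312.3
lid [472.3 -14.2] -322.9
lid [469.2 -63.8] -308.3
45 [[476.4, 35.2], [473.5, -13.1], [470.1, -62.5]] 97.90291109052886 157.44386301155092
lid [475.4  35.3] -310.8
lid [472.4 -14. ] -320.5
lid [469.4 -63.2] -307.8
48 [[476.6, 35.0], [473.7, -12.9], [470.3, -61.9]] 97.10458279607612 157.25765482163345
lid [475.6  35.2] -308.2
lid [472.6 -13.8] -317.1
lid [469.6 -62.6] -306.5
tool shift [ 88.2 -36.9 125.7] at [470.3 -59.6 245.7] [-3.1406e+00 -1.0000e-04  1.1449e+00] j6 0.16 t 36.1 F [0.6 0.1 0.1] open 0.4
```

Keys: L (475.8, 35.2), M (472.9, -13.4), R (469.8, -62.2), 98 mm end to end and 157 from the shaft, as they should be. Turn the gripper parallel to the key row (yaw ≈ -0.07) so its body stays clear of the carrier.

>>> {"api": "carry_out", "payload": {"motion": [[0,0,0,8.5,1],[0,0,0,8.5,1],[0,0,0,8.5,1],[0,0,0,8.5,1],[0,0,0,8.5,1],[0,0,0,8.5,1],[0,0,0,8.5,1],[0,0,0,8.5,1],[0,0,0,2,1],[0,0,0,0,1],[0,0,0,0,1]]}}

```text
t: 37.25
eef_pos: [470.4, -59.3, 245.8]
tcp_rot: [-3.141, 0.001, -0.074]
ft_force: [0.2, 0.4, 0.0]
opening: 0.005
grip_force: 0.0
```

Run:
```python
from h import *
plan(475.8,35.2,40,-.07)
```

```text
tool shift [ -1.5 -94.6 205.8] turn -0.25 at [470.4 -59.3 245.8] [-3.1413e+00  8.0000e-04 -7.4300e-02] j6 1.38 t 37.2 F [0.2 0.4 0. ] open 0.4
```

>>> {"api": "carry_out", "payload": {"motion": [[0,-25,0,0,1],[-1.5,-35,0,0,1],[0,-34.6,20,0,1],[0,0,40,0,1],[0,0,40,0,1],[0,0,40,0,1],[0,0,40,0,1],[0,0,25,0,1],[0,0,0,0,1],[0,0,0,0,1]]}}

```text
t: 38.25
eef_pos: [476.0, 34.9, 41.5]
tcp_rot: [-3.141, 0.001, -0.076]
ft_force: [0.4, -0.8, -0.3]
opening: 0.005
grip_force: 0.0
```

Run:
```python
from h import *
plan(475.8,35.2,20,-.07)
```

```text
tool shift [-0.2 -0.2 21.5] turn -0.32 at [476.   34.9  41.5] [-3.1415e+00  6.0000e-04 -7.5600e-02] j6 1.58 t 38.2 F [ 0.4 -0.8 -0.3] open 0.5
```

>>> {"api": "carry_out", "payload": {"motion": [[0,0,8,0,1],[0,0,6,0,1],[0,0,4,0,1],[0,0,2,0,1],[0,0,0,0,1]]}}

```text
t: 38.75
eef_pos: [476.7, 34.8, 23.5]
tcp_rot: [-3.141, -0.003, -0.076]
ft_force: [-4.1, 0.4, 32.9]
opening: 0.005
grip_force: 16.0
```

>>> {"api": "carry_out", "payload": {"motion": [[0,0,2,0,1],[0,0,2,0,1],[0,0,0,0,1]]}}

```text
t: 39.05
eef_pos: [477.0, 34.8, 22.4]
tcp_rot: [-3.142, -0.006, -0.076]
ft_force: [-17.2, -0.0, 85.2]
opening: 0.003
grip_force: 42.6
```

Rigid stop well past 4.5 N, so the left key is bottomed. Back off gently, and move to the middle key, 48.6 mm to the right (tool +y).

>>> {"api": "carry_out", "payload": {"motion": [[0,0,-8,0,1],[0,0,-15,0,1],[0,0,-7,0,1],[0,0,0,0,1],[0,24,0,0,1],[0,24.6,0,0,1],[0,0,0,0,1],[0,0,0,0,1],[0,0,0,0,1]]}}

```text
t: 39.95
eef_pos: [471.8, -13.1, 46.9]
tcp_rot: [-3.141, 0.001, -0.076]
ft_force: [-0.1, 0.3, -0.4]
opening: 0.006
grip_force: 0.0
```

Run:
```python
from h import *
plan(472.9,-13.4,23.5,-.07)
```

```text
tool shift [ 1.1  0.2 23.4] turn -0.36 at [471.8 -13.1  46.9] [-3.1414e+00  7.0000e-04 -7.6200e-02] j6 1.48 t 40.0 F [-0.1  0.3 -0.4] open 0.6
```

Fine steps on the middle key, to see the spring force rise.

>>> {"api": "carry_out", "payload": {"motion": [[1.2,0.3,8,0,1],[0,0,5,0,1],[0,0,0,0,1],[0,0,0,0,1]]}}

```text
t: 40.35
eef_pos: [473.1, -13.8, 34.0]
tcp_rot: [-3.141, 0.001, -0.076]
ft_force: [0.1, -0.0, 0.0]
opening: 0.001
grip_force: 0.0
```

>>> {"api": "carry_out", "payload": {"motion": [[0,0,4,0,1],[0,0,2,0,1],[0,0,0,0,1],[0,0,0,0,1]]}}

```text
t: 40.75
eef_pos: [473.4, -14.0, 28.4]
tcp_rot: [-3.141, -0.001, -0.076]
ft_force: [1.1, 2.0, 2.1]
opening: 0.005
grip_force: 1.0
```

>>> {"api": "carry_out", "payload": {"motion": [[0,0,3,0,1],[0,0,0,0,1],[0,0,0,0,1]]}}

```text
t: 41.05
eef_pos: [473.4, -14.0, 25.4]
tcp_rot: [-3.141, -0.0, -0.076]
ft_force: [1.7, 1.5, 3.3]
opening: 0.003
grip_force: 1.8
```

Spring felt (2.1 N, then 3.3 N), so it is on the key. Press home.

>>> {"api": "carry_out", "payload": {"motion": [[0,0,2,0,1],[0,0,1,0,1],[0,0,0,0,1],[0,0,0,0,1]]}}

```text
t: 41.45
eef_pos: [473.5, -14.0, 23.6]
tcp_rot: [3.142, -0.001, -0.076]
ft_force: [-4.0, 2.4, 26.2]
opening: 0.007
grip_force: 13.0
```

>>> {"api": "carry_out", "payload": {"motion": [[0,0,-10,0,1],[0,0,-12,0,1],[0,0,0,0,1],[0,0,0,0,1],[0,24,0,0,1],[0,24.6,0,0,1],[0,0,0,0,1],[0,0,0,0,1],[0,0,0,0,1]]}}

```text
t: 42.35
eef_pos: [469.2, -61.9, 43.9]
tcp_rot: [-3.141, 0.001, -0.076]
ft_force: [0.1, -0.2, -0.5]
opening: 0.002
grip_force: 0.0
```

Run:
```python
from h import *
plan(469.8,-62.2,23.5,-.07)
```

```text
tool shift [ 0.6  0.2 20.4] turn -0.36 at [469.2 -61.9  43.9] [-3.1413e+00  9.0000e-04 -7.6200e-02] j6 1.38 t 42.4 F [ 0.1 -0.2 -0.5] open 0.2
```

>>> {"api": "carry_out", "payload": {"motion": [[0.6,0.2,8,0,1],[0,0,5,0,1],[0,0,3,0,1],[0,0,2,0,1],[0,0,2,0,1],[0,0,1.5,0,1],[0,0,0,0,1],[0,0,0,0,1]]}}

```text
t: 43.15
eef_pos: [470.0, -62.5, 23.7]
tcp_rot: [-3.141, -0.001, -0.076]
ft_force: [-3.9, 5.8, 18.4]
opening: 0.01
grip_force: 9.2
```

Bottomed at the same height (18 N). Raise clear and check before handing in.

>>> {"api": "carry_out", "payload": {"motion": [[0,0,-10,0,1],[0,0,-20,0,1],[0,0,-40,0,1],[0,0,-40,0,1],[0,0,-40,0,1],[0,0,-40,0,1],[0,0,-30,0,1],[0,0,0,0,1],[0,0,0,0,1]]}}

```text
t: 44.05
eef_pos: [469.9, -62.9, 242.9]
tcp_rot: [3.141, -0.001, -0.077]
ft_force: [0.2, -0.6, -0.5]
opening: 0.004
grip_force: 0.0
```

Run:
```python
from h import *
for n in('scene','side'):snap(n,n+'9.png')
a,b=cv2.imread('pics/scene9.png'),cv2.imread('pics/side9.png')
cv2.imwrite('pics/c19.png',np.hstack([cv2.resize(a[170:320,240:440],(400,300)),cv2.resize(b[190:340,220:420],(400,300))]))
print(env.state()['ft_force'],env.state()['t'])
```

```text
[-0.49055743  0.13734155 -0.20504557] 44.15
```

My picture views are used up, so I check numerically with the wrist camera.

Run:
```python
from h import *
s,c=snap('wrist','w20.png');w=wcam(s,c)
print(proj(w,[[605.5,-78.2,141],[655.1,31.2,141]]))
fitcarrier('w20.png',630.4,-23.5,1.146,70)
fitlid('w20.png',605.5,-78.2,141);fitlid('w20.png',655.1,31.2,141)
for k in((476.5,34.9),(473.4,-13.5),(470.3,-61.8)): fitlid('w20.png',*k,56,14)
```

```text
[[324.1  37.1]
 [161.  -24.3]]
carrier [629.685 -23.469   1.147] -112.08352661132812
lid [596.2 -76.9] -159.7
lid [653.4  30.2] -69.9
lid [476.4  34.5] -286.5
lid [473.3 -13.3] -305.1
lid [470.4 -61.1] -303.9
```

The carrier and keys are right, but the lid fits are at the picture's edge. One look from above the carrier.

>>> {"api": "carry_out", "payload": {"motion": [[0,0,-20,0,1],[20,-8,-20,0,1],[25,-12,0,0,1],[25,-20,0,0,1],[0,0,0,0,1],[0,0,0,0,1],[0,0,0,0,1]]}}

```text
t: 44.9
eef_pos: [542.2, -28.5, 282.1]
tcp_rot: [-3.142, 0.001, -0.076]
ft_force: [-0.0, 0.4, 0.1]
opening: 0.004
grip_force: 0.0
```

Run:
```python
from h import *
s,c=snap('wrist','w21.png');w=wcam(s,c);print(s['eef_pos'],s['ft_force'])
fitcarrier('w21.png',630.4,-23.5,1.146,70)
g=c['color'].astype(int);a=np.linspace(0,2*np.pi,60)
for x,y in((605.5,-78.2),(655.1,31.2)):
    fitlid('w21.png',x,y,141)
    p=proj(w,[[x,y,141]])[0];q=g[int(p[1]),int(p[0])];print(p,q)
    # lid region: flood from the centre by colour; centroid and size
    m=np.zeros((482,642),np.uint8);n,_,m,r=cv2.floodFill(c['color'].copy(),m,(int(p[0]),int(p[1])),(255,0,0),(3,3,3),(3,3,3))
    print('area',n,'rect',r)
    P=proj(w,np.c_[x+25*np.cos(a),y+25*np.sin(a),0*a+141]);print('pred rect',P.min(0),P.max(0)-P.min(0))
```

```text
[542.19100432 -28.47041416 282.14053561] [-0.0482734   0.42997907  0.14017936]
carrier [629.484 -23.844   1.142] -178.7566680908203
lid [604.1 -75.6] -168.6
[369.7 136. ] [130 133 125]
area 2309 rect (339, 109, 58, 58)
pred rect [340.3 105.3] [58.7 60.3]
lid [654.   30.2] -131.0
[234.4  85.1] [124 126 119]
area 2779 rect (207, 56, 59, 62)
pred rect [204.3  52.8] [60.3 63.6]
```

Both lids match the predicted places within about 2 mm, and the carrier is home. Hand in.

```bash
python3 -c "
from cell import env
print(env.job_done())"
```

```text
the job is handed in; nothing more can be done
None
```

I handed the job in at about 45 s with the carrier home on the shaft, both sample jars upright in opposite cups, and the keys pressed left, middle, right one at a time; the hand-in returned no verdict, and I checked the final positions only from wrist-camera fits.

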